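Unplug the valve block and bring it to the line

ROBOT

A 6-joint arm with a two-finger parallel gripper is mounted at the origin on the work surface. World frame = base frame: x ahead of the robot, y to its left, z up, the work surface at z = 0. Lengths are in m, angles in rad, forces in N, time in s.
With the tool pointing down it reaches from about 0.3 to 0.775 m from the base axis. Payload 14.6 kg.
Tool frame: the origin (TCP) lies at the very end of the fingers, on their centre line; the grasp point (between the pads) lies 19 mm behind it; z points along the fingers, y is the line along which they close (so a half turn about z gives the same grasp; the last joint's range is limited). The gripper opens to 94 mm and grips with 3 to 60 N. Pads are 16 mm wide; open, the fingers measure 119 mm over their backs; the gripper's body (75 mm by 177 mm) begins 78 mm behind the grasp point.
Start: joints at [-1.29, 0.3, 1.521, -0, 1.321, -0.067], TCP at [0.187, -0.517, 0.205] pointing down, gripper open.
Joint ranges: [-3.03, 3.03], [-0.79, 2.21], [0.23, 2.52], [-1.04, 4.18], [0, 3.07], [-2.55, 2.55]. Speed limits (rad/s): [2.22, 2.22, 2.57, 3.14, 3.14, 3.14].

INTERFACE

Orientations are given as [roll, pitch, yaw] about the fixed x, y, z axes, in that order (R = Rz(yaw) Ry(pitch) Rx(roll)).
In Python, from station import ctrl gives the robot as it stands.
- The arm moves only by the shell command python3 -m pendant 'ROWS' [OPENING] [FORCE]. ROWS is JSON, a list of rows, each a list of 2 entries, a list of its own where there are three numbers: the shift along the world's x, y, z in cm, then the turn about the world's z in rad. A call has 1 to 20 rows; each row shifts and turns the commanded pose from where the row before left it; what a row does not reach is not made up. A row lasts 1/12 s, in which the tool goes at most 41.7 mm and 7.16 degrees, less where a joint would pass 70% of its speed; a pose out of reach is approached as far as the arm can. A call is refused whole if a number of a shift passes 4.17 or a number of a turn 0.125, either way. A call with a gripper value outside its range is refused whole. OPENING is the opening, from 0 (shut) to 1 (fully open), set as the call begins (- or left out, the last holds). The fingers move at their own pace and stop on an object; FORCE is the grip in N (left out, the last holds). Time passes only in rows, so rows that do not move let the fingers close. It gives the time, the measured TCP pose, the force, the opening and the grip force at its end, in the units of the state.
- ctrl.get_obs(): the state, without advancing time (a new reading comes with each control period).
- ctrl.camera(name): name is "side" or "top"; returns a dict with "color" (400x640x3 uint8, red, green, blue), "intrinsics" (3x3 intrinsics, pixels), "camera_from_world" (4x4, takes a point from world to camera coordinates). Camera axes: x right, y down, z forward; pixel columns grow to the right and rows downward; lengths in m; the calibration is good to about 2 mm. A picture is of the moment at which its call begins. There is no depth.
- ctrl.hand_in(): hands the job in; it is judged then, once.
The state is a dict: "time_s": time; "qpos": joint angles; "joint_vel": joint speeds; "tau": joint torques, N m; "ee_pos": TCP position; "eef_rot": TCP orientation; "force": force on the tool from outside, world axes, zero at the start; "moment": the same for the moment, N m; "grip_width": finger opening in m; "grip_force": force on a finger pad.
Only numpy, scipy, OpenCV 4.12 (cv2) and the standard library are available. Lean on these libraries where they do the work, as an engineer would, in place of code of your own. Each camera call takes 0.05 s, during which the arm holds its last target. There are 200 camera calls.

TASK

Draw the tight red plug straight out of the slanted valve block, rocking it from side to side as you pull so that the block, which only rests in its cradle, does not lift with it, and put the plug in the green tray. Then push the sled that carries the block along its track until its leading edge meets the black scribed line (nothing stops it there). Leave everything else where it is.

Things in the scene. Friction and masses are not known exactly. Their poses are not given: they have to be found in the camera images.
- plug: Red rigid plug, 45 g, 72 mm long. Shank 30 mm (its y) x 24 mm (x) x 28 mm long, at the start its lower 24 mm inside the port; above it a grip bar 16 mm wide (y) x 28 mm (x) x 44 mm tall with a black band. Origin: centre of the shank's lower end; z runs to the grip bar's end, at the start along the port's axis, leaning 30 degrees from vertical to the left as seen from the robot.
- plug_mid (a point): Mid-length point of the plug, 36 mm along its z from the origin.
- plug_grip (a point): Point to grip: on the grip bar's axis, 53 mm along z from the plug's origin, 29 mm above the port's mouth at the start. Best pinched across the 16 mm (y) with the tool along the slanted z.
- port (a point): Centre of the port's mouth in the upper face of the steel valve block (64 x 64 x 55 mm tall, 0.6 kg). z points out along the port's axis, 30 degrees from vertical, leaning to the left as seen from the robot (-x of the base plate); y runs along the track, away from the robot. The port is a pocket 26.4 mm (x) by 38 mm (y), 30 mm deep. The plug is free after about 18 mm of pull.
- lips (a point): Point in the port 6 mm below its mouth, midway between two black sprung rubber lips at y = +15 and -15 mm that pinch the plug's 24 mm faces (0.7 N/mm, yield 4 mm). Straight pull takes about 14 to 20 N; this nearly vanishes while the plug is being rocked about this point and the port's x axis by +-0.1 rad (room for 0.15) at 0.2 rad/s or more against a pull of 2 mm/s.
- block (a joint): How far the valve block has been lifted out of its cradle along the port's axis, m: 0 = seated. It is held only by its weight and some friction, about 7 N, and sinks back when let go.
- green_tray_in (a point): Centre of the inner floor of the fixed green open tray, 140 x 110 x 34 mm outside, walls and floor about 4 mm. An orange tray of the same size stands on the other side; the two swap places. x is the 140 mm side.
- sled_edge (a point): Middle of the leading end face (+y) of the aluminium sled, 27 mm above the table. The sled is a slab 76 mm (x) x 150 mm (y) x 28 mm, top 41 mm above the table. It slides along +y, away from the robot, on the fixed dark base plate (140 x 300 x 12 mm) with about 6 N of friction and stays where it is left. It carries cradle and block, 90 mm long in y, centred 45 mm behind this edge.
- push_face (a point): Middle of the sled's trailing end face (-y end), 150 mm behind the leading edge, 27 mm above the table; flat, 76 mm wide, 28 mm tall. At the start 20 mm of bare base plate (top 12 mm above the table) lies behind it, then table. Axes as the base plate: x across, y along the push.
- line (a point): Middle of the scribed black line, 1.6 mm wide, 108 mm long (x), on a thin white strip on the base plate, 13 mm above the table, showing on either side of the sled. y is across the line, the direction of the push. At the start 45 to 95 mm ahead of the leading edge; the sled passes over it.
- fitting_a: Small brass fitting, 22 mm wide, 28 mm tall, in the orange tray. Origin: underside.
- fitting_b: A second such brass fitting in the orange tray.
- oil: White oil bottle, 48 mm wide, 120 mm tall, bystander.
- jar: Amber jar with steel lid, 60 mm wide, 75 mm tall, bystander.
- driver: Screwdriver lying behind the fixture, bystander.
- mallet: Hammer lying to the right, bystander.
- stub: Brass bar stub, 36 mm wide, 50 mm tall, bystander.
Things that resemble listed ones, but are neither listed nor needed, are in the scene too. There is more than one size of the plug; the job needs the smallest.

How it is judged:
By the outcome, as a careful person would: the job done as asked, in the order asked, and still so for the second after the job is handed in, with the robot touching nothing.
It also fails if it takes over 72 s, if anything falls off the work surface, if the arm or the gripper's body presses on something with over 40 N, if the wrist force passes 120 N, or if a joint passes its speed limit or range.

## Working session

There is one attempt and no reset: what is moved stays moved. The work goes in short steps, Python scripts to look and compute and a shell command to move; the robot and the scene stay as the last step left them, time stands still between calls to the robot, and variables do not carry over. Pictures are saved under pics/ and viewed, at most 10 in all, crops included, and the job is handed in when it is done.

```bash
mkdir -p pics; ls; cat > h.py <<'E'
import cv2,numpy as np
from station import ctrl
def cam(n):
    c=ctrl.camera(n);return c["color"],np.array(c["intrinsics"]),np.array(c["camera_from_world"])
def ray(K,T,uv):
    d=np.linalg.inv(K)@np.array([uv[0],uv[1],1.]);R=T[:3,:3];return -R.T@T[:3,3],R.T@d
def onz(K,T,uv,z):
    o,d=ray(K,T,uv);return o+d*(z-o[2])/d[2]
def proj(K,T,p):
    q=K@(T[:3,:3]@np.array(p)+T[:3,3]);return q[:2]/q[2]
def tri(r1,r2):
    (o1,d1),(o2,d2)=r1,r2
    A=np.array([d1,-d2]).T;s=np.linalg.lstsq(A,o2-o1,rcond=None)[0]
    a=o1+s[0]*d1;b=o2+s[1]*d2;return (a+b)/2,np.linalg.norm(a-b)
E
python3 - <<'E'
from h import *
for n in("side","top"):
    c,K,T=cam(n);cv2.imwrite(f"pics/{n}0.png",c[:,:,::-1]);np.savez(n+"0.npz",c=c,K=K,T=T)
    print(n,K.tolist(),(-T[:3,:3].T@T[:3,3]).round(3),T[2,:3].round(2))
o=ctrl.get_obs();print(o)
E
```

```text
pics
side [[404.94623854588434, 0.0, 331.5543762472626], [0.0, 404.94623854588434, 198.36681979835703], [0.0, 0.0, 1.0]] [0.054 0.72  0.6  ] [ 0.53 -0.7  -0.49]
top [[432.8819563372861, 0.0, 318.7776460675922], [0.0, 432.8819563372861, 191.29058174965002], [0.0, 0.0, 1.0]] [0.462 0.008 1.506] [ 0.08  0.01 -1.  ]
{'time_s': 0.1, 'qpos': array([-1.28961700e+00,  3.00448487e-01,  1.52151860e+00, -2.06503299e-05,
        1.32069827e+00, -6.65990889e-02]), 'joint_vel': array([ 4.86961337e-04, -2.79425542e-03, -8.28099799e-04,  7.86464065e-04,
        1.62092786e-03, -5.01885913e-05]), 'tau': array([ 1.41501573e-04, -5.32649410e+01, -3.53284085e+01,  7.09344330e-02,
        2.35522381e-02, -6.52036351e-05]), 'ee_pos': array([ 0.1873724 , -0.51684773,  0.20492516]), 'eef_rot': array([-3.14052099e+00, -5.14303776e-05,  3.47783513e-01]), 'force': array([-0.046583  ,  0.34824044,  0.14274003]), 'moment': array([0.01813669, 0.02959622, 0.02290237]), 'grip_force': 0.0, 'grip_width': 0.09395203732603884}
```

View pics/side0.png

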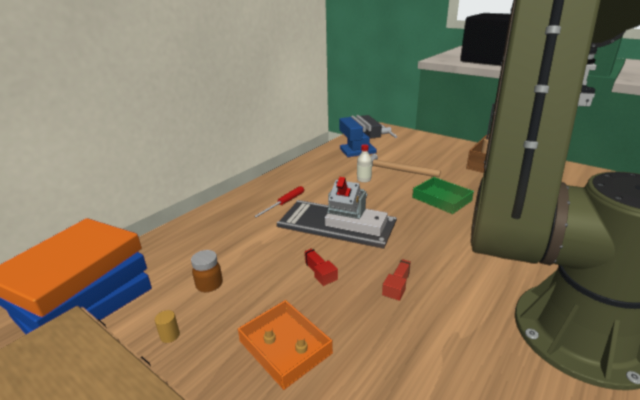

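View pics/top0.png

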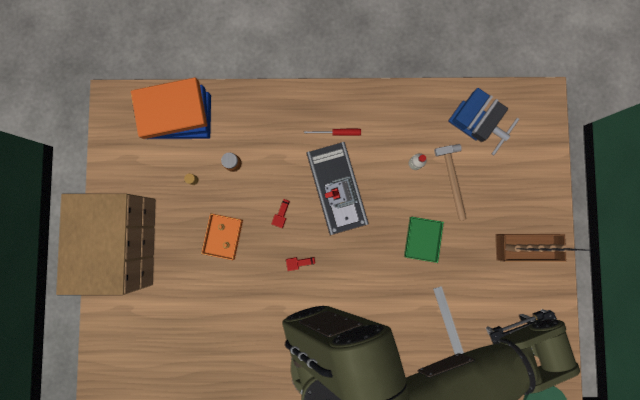

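The side view shows the fixture at about (340,220), with the plug in its block at (343,187). Two loose red plugs lie at (320,266) and (397,280). The green tray is at (443,194) and the orange tray at (285,342).

Candidates for the plug, as top-view pixels:
- (333,194): upright in the block.
- (281,213) and (300,264): loose on the table and larger.
- Red cap on the oil bottle at (421,158).
- Red screwdriver handle at (346,132).

I choose the one in the port and will check it in a close crop.

```bash
python3 - <<'E'
from h import *
s=np.load("side0.npz");t=np.load("top0.npz")
a=s["c"][165:250,270:405];b=t["c"][135:245,295:380]
A=cv2.resize(a,None,fx=5,fy=5,interpolation=cv2.INTER_CUBIC);B=cv2.resize(b,None,fx=5,fy=5,interpolation=cv2.INTER_CUBIC)
cv2.imwrite("pics/crop_s.png",A[:,:,::-1]);cv2.imwrite("pics/crop_t.png",B[:,:,::-1])
E
```

```text
(no output)
```

View pics/crop_s.png

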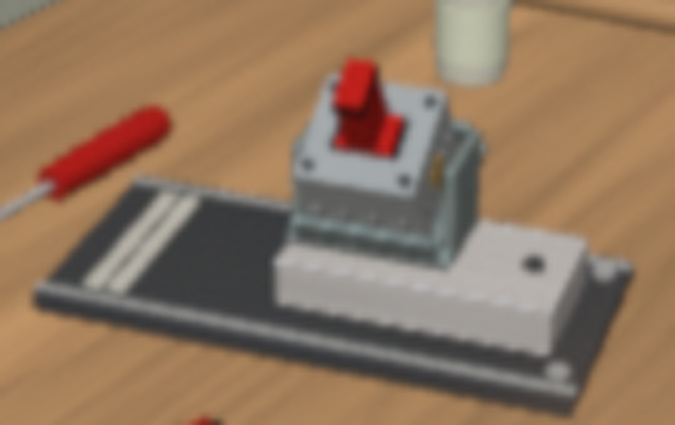

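View pics/crop_t.png

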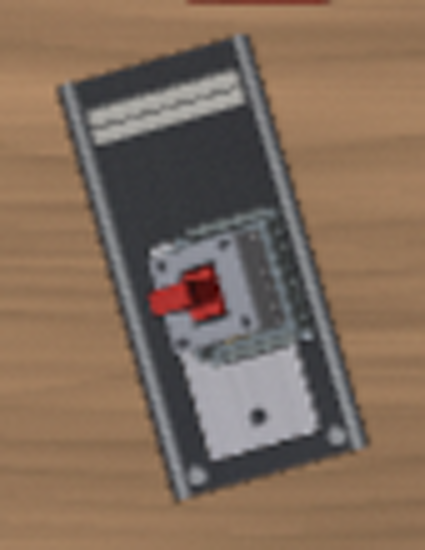

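The crops confirm the choice: the plug stands in the slanted block and leans left. Its bright end face is at about (341,182) in the side view and (329,194.6) in the top view. The scribed line lies between the two white bands.

```bash
python3 - <<'E'
from h import *
s=np.load("side0.npz");t=np.load("top0.npz")
Ks,Ts,Kt,Tt=s["K"],s["T"],t["K"],t["T"]
# plate in top view
hsv=cv2.cvtColor(t["c"],cv2.COLOR_RGB2HSV)
m=np.zeros((400,640),np.uint8);m[135:245,295:380]=((hsv[135:245,295:380,1]<90)|(hsv[135:245,295:380,0]>165))*255
m=cv2.morphologyEx(m,cv2.MORPH_OPEN,np.ones((3,3)))
c=max(cv2.findContours(m,0,1)[0],key=cv2.contourArea)
W=np.array([onz(Kt,Tt,p[0],0.013)[:2] for p in c])*1000
r=cv2.minAreaRect(W.astype(np.float32));print("plate",r);bp=cv2.boxPoints(r);print(bp)
l=max(((bp[i]-bp[i-1]) for i in range(4)),key=np.linalg.norm);l=l*np.sign(l[0]);print("track yaw",np.arctan2(l[1],l[0]))
def blob(im,x0,x1,y0,y1,f,name):
    q=np.zeros(im.shape[:2],np.uint8);q[y0:y1,x0:x1]=f(im[y0:y1,x0:x1].astype(int))
    ys,xs=np.nonzero(q);print(name,len(xs),xs.mean(),ys.mean(),xs.min(),xs.max(),ys.min(),ys.max());return xs.mean(),ys.mean()
for im,b in((s["c"],(330,356,174,200)),(t["c"],(322,342,184,202))):
    print(im[b[2]:b[3],b[0]:b[1],0]*((im[b[2]:b[3],b[0]:b[1],0].astype(int)-im[b[2]:b[3],b[0]:b[1],1])>60))
p,e=tri(ray(Ks,Ts,(341.4,182)),ray(Kt,Tt,(328.8,194.6)));print("barend",p,e)
g=lambda a:(a[...,1]-a[...,0]>25)
u=blob(t["c"],395,455,210,270,g,"green");print("tray",onz(Kt,Tt,u,0.02),onz(Kt,Tt,u,0.034))
# side: line & plate points
f=lambda x,y:(x/5+270-.4,y/5+165-.4)
for n,q in(("line",f(96,288)),("line",f(186,197)),("pl",f(40,300)),("pl",f(575,405)),("pl",f(140,183)),("pl",f(630,268))):print(n,onz(Ks,Ts,q,.013))
f=lambda x,y:(x/5+295-.4,y/5+135-.4)
for n,q in(("lineT",f(92,128)),("lineT",f(243,88))):print(n,onz(Kt,Tt,q,.013))
for n,q in(("sledtrail",f(211,461)),("sledtrail",f(318,430))):print(n,onz(Kt,Tt,q,.041))
E
```

```text
plate ((602.25341796875, -35.689308166503906), (300.9373779296875, 140.67547607421875), 15.848628997802734)
[[ 438.2956     -9.117874]
 [ 476.71356  -144.44579 ]
 [ 766.21124   -62.260742]
 [ 727.7933     73.06717 ]]
track yaw 0.2766108
[[  0   0   0   0   0   0   0   0   0   0   0   0   0   0   0   0   0   0
    0   0   0   0   0   0   0   0]
 [  0   0   0   0   0   0   0   0   0   0   0   0   0   0   0   0   0   0
    0   0   0   0   0   0   0   0]
 [  0   0   0   0   0   0   0   0   0 162 163 164 163   0   0   0   0   0
    0   0   0   0   0   0   0   0]
 [  0   0   0   0   0   0   0   0   0 179 186 185 183 176 167   0   0   0
    0   0   0   0   0   0   0   0]
 [  0   0   0   0   0   0   0   0 160 182 189 189 189 184 162   0   0   0
    0   0   0   0   0   0   0   0]
 [  0   0   0   0   0   0   0   0 167 183 188 189 189 180 142   0   0   0
    0   0   0   0   0   0   0   0]
 [  0   0   0   0   0   0   0   0 177 187 188 189 188 173 121   0   0   0
    0   0   0   0   0   0   0   0]
 [  0   0   0   0   0   0   0   0 179 189 189 189 186 161 106   0   0   0
    0   0   0   0   0   0 
[... 3436 characters left out ...]
 0   0   0   0   0   0   0   0   0   0   0   0   0   0
    0   0]]
barend [ 0.5683276  -0.00600074  0.14939442] 0.0028067558683598816
green 1385 423.6830324909747 239.22166064981948 405 443 217 262
tray [ 0.42428871 -0.33054409  0.02      ] [ 0.42464842 -0.32735246  0.034     ]
line [0.70412451 0.0516927  0.013     ]
line [ 0.7270199 -0.0523752  0.013    ]
pl [0.72079981 0.07790887 0.013     ]
pl [ 0.43928991 -0.00325582  0.013     ]
pl [ 0.75993362 -0.04966758  0.013     ]
pl [ 0.47840989 -0.13066188  0.013     ]
lineT [0.69794181 0.04639721 0.013     ]
lineT [ 0.72580096 -0.05887288  0.013     ]
sledtrail [ 0.46661704 -0.0346243   0.041     ]
sledtrail [ 0.48739369 -0.10686186  0.041     ]
```

```bash
python3 -m pendant '[[[2.13,2.78,0.15],0.0833],[[2.13,2.78,0.15],0.0833],[[2.13,2.78,0.15],0.0833],[[2.13,2.78,0.15],0.0833],[[2.13,2.78,0.15],0.0833],[[2.13,2.78,0.15],0.0833],[[2.13,2.78,0.15],0.0833],[[2.13,2.78,0.15],0.0833],[[2.13,2.78,0.15],0.0833],[[2.13,2.78,0.15],0.0833],[[2.13,2.78,0.15],0.0833],[[2.13,2.78,0.15],0.0833],[[2.13,2.78,0.15],0.0833],[[2.13,2.78,0.15],0.0833],[[2.13,2.78,0.15],0.0833],[[2.13,2.78,0.15],0.0833],[[2.13,2.78,0.15],0.0833],[[2.13,2.78,0.15],0.0833],[[0,0,0],0]]' 0.5
python3 - <<'E'
from h import *
print(ctrl.get_obs()["qpos"])
E
```

```text
time_s: 1.68
ee_pos: [0.5728, -0.0125, 0.2318]
eef_rot: [-3.141, -0.001, 1.856]
force: [-1.3, 0.4, -0.7]
grip_width: 0.047
grip_force: 0.0
[-8.60784582e-02  3.33277838e-01  1.41588822e+00  8.19578584e-04
  1.39295135e+00 -3.71560522e-01]
```

```bash
python3 -m pendant '[[[-0.1,-0.1,-2.4],-0.008],[[-0.1,-0.1,-2.4],0],[[-0.1,-0.1,-2.4],0],[[0,0,-2.4],0],[[0,0,-1.5],0],[[0,0,-0.6],0],[[0,0,0],0]]'
python3 - <<'E'
from h import *
I=[]
for n,b in(("side",(150,250,280,400)),("top",(140,240,270,390))):
    c,K,T=cam(n);I.append(cv2.resize(c[b[0]:b[1],b[2]:b[3]],None,fx=4,fy=4,interpolation=cv2.INTER_CUBIC))
    print(n,proj(K,T,ctrl.get_obs()["ee_pos"]))
cv2.imwrite("pics/pre.png",cv2.resize(np.hstack(I),(800,333))[:,:,::-1])
E
```

```text
time_s: 2.27
ee_pos: [0.5671, -0.0199, 0.1141]
eef_rot: [-3.139, -0.001, 1.839]
force: [-0.5, 0.3, 0.4]
grip_width: 0.0467
grip_force: 0.0
side [345.38570812 192.04481352]
top [332.74352612 195.07322704]
```

View pics/pre.png

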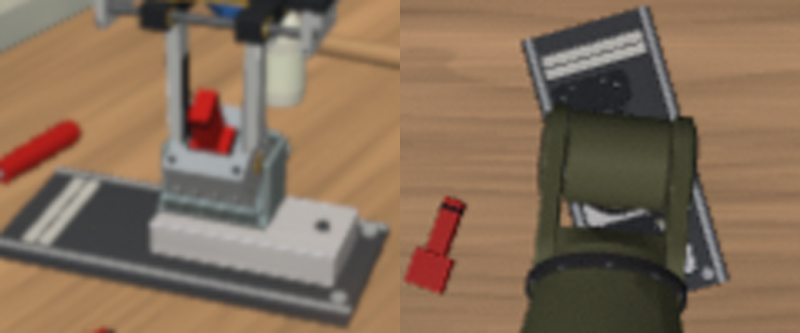

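The picture shows both fingers straddling the plug above the block face (side crop, plug at (207,110), fingers at x 178 and 255). I'll centre a little more and close.

```bash
python3 -m pendant '[[[0.2,0.4,-0.1],0.009],[[0,0,0],0],[[0,0,0],0],[[0,0,0],0],[[0,0,0],0],[[0,0,0],0],[[0,0,0],0],[[0,0,0],0]]' 0 25
```

```text
time_s: 3.03
ee_pos: [0.5702, -0.0156, 0.1148]
eef_rot: [3.141, 0.0, 1.848]
force: [2.5, 2.2, 2.6]
grip_width: 0.0159
grip_force: 25.6
```

```bash
python3 -m pendant '[[[0.2,0.05,0.1],0],[[0,0,0],0],[[0,0,0],0],[[0,0,0],0]]'; python3 -m pendant '[[[-0.077,-0.016,0.01],0.045],[[-0.077,-0.016,0.01],0.045],[[0.074,0.027,0.01],-0.045],[[0.074,0.027,0.01],-0.045],[[0.074,0.027,0.01],-0.045]]'
```

```text
time_s: 3.37
ee_pos: [0.5715, -0.0152, 0.1149]
eef_rot: [-3.14, -0.0, 1.848]
force: [1.6, 1.0, -5.3]
grip_width: 0.016
grip_force: 25.6
time_s: 3.78
ee_pos: [0.5724, -0.0149, 0.1159]
eef_rot: [-3.141, 0.0, 1.801]
force: [0.5, -0.2, -2.7]
grip_width: 0.0159
grip_force: 25.6
```

```bash
python3 -m pendant '[[[0.074,0.027,0.01],-0.045],[[-0.077,-0.016,0.01],0.045],[[-0.077,-0.016,0.01],0.045],[[-0.077,-0.016,0.01],0.045],[[-0.077,-0.016,0.01],0.045],[[0.074,0.027,0.01],-0.045],[[0.074,0.027,0.01],-0.045]]'; python3 -m pendant '[[[0.074,0.027,0.01],-0.045],[[0.074,0.027,0.01],-0.045],[[-0.077,-0.016,0.01],0.045],[[-0.077,-0.016,0.01],0.045],[[-0.077,-0.016,0.01],0.045],[[-0.077,-0.016,0.01],0.045],[[0.074,0.027,0.01],-0.045],[[0.074,0.027,0.01],-0.045]]'
```

```text
time_s: 4.37
ee_pos: [0.5716, -0.0147, 0.1167]
eef_rot: [-3.141, 0.0, 1.847]
force: [0.5, -1.7, -3.4]
grip_width: 0.016
grip_force: 25.4
time_s: 5.03
ee_pos: [0.5715, -0.0142, 0.1175]
eef_rot: [-3.141, 0.0, 1.847]
force: [0.7, -1.4, -3.6]
grip_width: 0.0158
grip_force: 25.4
```

```bash
python3 -m pendant '[[[0.08,0.03,0.011],-0.045],[[0.08,0.03,0.011],-0.045],[[-0.083,-0.018,0.011],0.045],[[-0.083,-0.018,0.011],0.045],[[-0.083,-0.018,0.011],0.045],[[-0.083,-0.018,0.011],0.045],[[0.08,0.03,0.011],-0.045],[[0.08,0.03,0.011],-0.045],[[0.08,0.03,0.011],-0.045],[[0.08,0.03,0.011],-0.045],[[-0.083,-0.018,0.011],0.045],[[-0.083,-0.018,0.011],0.045],[[-0.083,-0.018,0.011],0.045],[[-0.083,-0.018,0.011],0.045],[[0.08,0.03,0.011],-0.045],[[0.08,0.03,0.011],-0.045]]'
python3 - <<'E'
from h import *
I=[]
c,K,T=cam("side");I=cv2.resize(c[150:250,280:400],None,fx=5,fy=5,interpolation=cv2.INTER_CUBIC)
cv2.imwrite("pics/mid.png",I[:,:,::-1])
E
```

```text
time_s: 6.37
ee_pos: [0.5712, -0.0132, 0.1192]
eef_rot: [-3.141, 0.0, 1.847]
force: [0.8, -1.1, -3.3]
grip_width: 0.0162
grip_force: 25.4
```

View pics/mid.png

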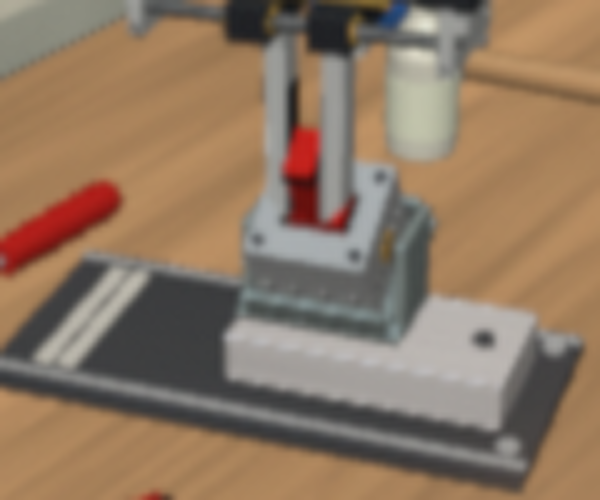

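The block still looks seated in its cradle, and the plug is held between the fingers (side crop at (300,170)). The axial force is steady at about 3.5 N, so I'll keep going.

```bash
python3 -m pendant '[[[0.085,0.032,0.012],-0.045],[[0.085,0.032,0.012],-0.045],[[-0.09,-0.019,0.012],0.045],[[-0.09,-0.019,0.012],0.045],[[-0.09,-0.019,0.012],0.045],[[-0.09,-0.019,0.012],0.045],[[0.085,0.032,0.012],-0.045],[[0.085,0.032,0.012],-0.045],[[0.085,0.032,0.012],-0.045],[[0.085,0.032,0.012],-0.045],[[-0.09,-0.019,0.012],0.045],[[-0.09,-0.019,0.012],0.045],[[-0.09,-0.019,0.012],0.045],[[-0.09,-0.019,0.012],0.045],[[0.085,0.032,0.012],-0.045],[[0.085,0.032,0.012],-0.045]]'
python3 -m pendant '[[[0.092,0.034,0.012],-0.045],[[0.092,0.034,0.012],-0.045],[[-0.096,-0.021,0.012],0.045],[[-0.096,-0.021,0.012],0.045],[[-0.096,-0.021,0.012],0.045],[[-0.096,-0.021,0.012],0.045],[[0.092,0.034,0.012],-0.045],[[0.092,0.034,0.012],-0.045],[[0.092,0.034,0.012],-0.045],[[0.092,0.034,0.012],-0.045],[[-0.096,-0.021,0.012],0.045],[[-0.096,-0.021,0.012],0.045],[[-0.096,-0.021,0.012],0.045],[[-0.096,-0.021,0.012],0.045],[[0.092,0.034,0.012],-0.045],[[0.092,0.034,0.012],-0.045]]'
```

```text
time_s: 7.75
ee_pos: [0.5708, -0.0122, 0.1211]
eef_rot: [-3.141, 0.0, 1.848]
force: [1.5, -1.2, -2.5]
grip_width: 0.0158
grip_force: 25.4
time_s: 9.08
ee_pos: [0.5705, -0.0112, 0.123]
eef_rot: [-3.141, 0.0, 1.848]
force: [1.0, -0.2, -3.0]
grip_width: 0.0159
grip_force: 25.4
```

```bash
python3 -m pendant '[[[0.097,0.036,0.012],-0.045],[[0.097,0.036,0.012],-0.045],[[-0.101,-0.022,0.012],0.045],[[-0.101,-0.022,0.012],0.045],[[-0.101,-0.022,0.012],0.045],[[-0.101,-0.022,0.012],0.045],[[0.097,0.036,0.012],-0.045],[[0.097,0.036,0.012],-0.045],[[0.097,0.036,0.012],-0.045],[[0.097,0.036,0.012],-0.045],[[-0.101,-0.022,0.012],0.045],[[-0.101,-0.022,0.012],0.045],[[-0.101,-0.022,0.012],0.045],[[-0.101,-0.022,0.012],0.045],[[0.097,0.036,0.012],-0.045],[[0.097,0.036,0.012],-0.045]]'
python3 -m pendant '[[[0.102,0.037,0.012],-0.045],[[0.102,0.037,0.012],-0.045],[[-0.106,-0.023,0.012],0.045],[[-0.106,-0.023,0.012],0.045],[[-0.106,-0.023,0.012],0.045],[[-0.106,-0.023,0.012],0.045],[[0.102,0.037,0.012],-0.045],[[0.102,0.037,0.012],-0.045],[[0.102,0.037,0.012],-0.045],[[0.102,0.037,0.012],-0.045],[[-0.106,-0.023,0.012],0.045],[[-0.106,-0.023,0.012],0.045],[[-0.106,-0.023,0.012],0.045],[[-0.106,-0.023,0.012],0.045],[[0.102,0.037,0.012],-0.045],[[0.102,0.037,0.012],-0.045]]'
```

```text
time_s: 10.42
ee_pos: [0.5702, -0.0101, 0.1249]
eef_rot: [-3.141, 0.0, 1.848]
force: [-0.2, 0.1, -2.8]
grip_width: 0.016
grip_force: 25.4
time_s: 11.75
ee_pos: [0.5698, -0.0089, 0.1268]
eef_rot: [-3.141, 0.0, 1.848]
force: [-0.2, 0.1, -3.6]
grip_width: 0.0159
grip_force: 25.4
```

```bash
python3 -m pendant '[[[0.107,0.039,0.013],-0.045],[[0.107,0.039,0.013],-0.045],[[-0.111,-0.024,0.013],0.045],[[-0.111,-0.024,0.013],0.045],[[-0.111,-0.024,0.013],0.045],[[-0.111,-0.024,0.013],0.045],[[0.107,0.039,0.013],-0.045],[[0.107,0.039,0.013],-0.045],[[0.107,0.039,0.013],-0.045],[[0.107,0.039,0.013],-0.045],[[-0.111,-0.024,0.013],0.045],[[-0.111,-0.024,0.013],0.045],[[-0.111,-0.024,0.013],0.045],[[-0.111,-0.024,0.013],0.045],[[0.107,0.039,0.013],-0.045],[[0.107,0.039,0.013],-0.045]]'
python3 -m pendant '[[[0.112,0.041,0.014],-0.045],[[0.112,0.041,0.014],-0.045],[[-0.116,-0.025,0.014],0.045],[[-0.116,-0.025,0.014],0.045],[[-0.116,-0.025,0.014],0.045],[[-0.116,-0.025,0.014],0.045],[[0.112,0.041,0.014],-0.045],[[0.112,0.041,0.014],-0.045],[[0.112,0.041,0.014],-0.045],[[0.112,0.041,0.014],-0.045],[[-0.116,-0.025,0.014],0.045],[[-0.116,-0.025,0.014],0.045],[[-0.116,-0.025,0.014],0.045],[[-0.116,-0.025,0.014],0.045],[[0.112,0.041,0.014],-0.045],[[0.112,0.041,0.014],-0.045]]'
```

```text
time_s: 13.08
ee_pos: [0.5695, -0.0078, 0.1289]
eef_rot: [-3.141, 0.0, 1.848]
force: [1.4, -0.7, -1.8]
grip_width: 0.0163
grip_force: 25.4
time_s: 14.42
ee_pos: [0.57, -0.0052, 0.1328]
eef_rot: [3.138, -0.001, 1.848]
force: [-2.3, 9.5, 11.3]
grip_width: 0.0159
grip_force: 25.5
```

The plug has just slipped past the lips: the force turned outward. I'll draw it straight out along the axis now.

```bash
python3 -m pendant '[[[-0.03,0.1,0.18],0],[[-0.03,0.1,0.18],0],[[-0.03,0.1,0.18],0]]';python3 -m pendant '[[[-0.06,0.2,0.36],0],[[-0.06,0.2,0.36],0],[[-0.06,0.2,0.36],0],[[0,0,0],0]]'
python3 - <<'E'
from h import *
c,K,T=cam("side");I=cv2.resize(c[130:250,270:400],None,fx=4.5,fy=4.5,interpolation=cv2.INTER_CUBIC)
cv2.imwrite("pics/out.png",I[:,:,::-1])
E
```

```text
time_s: 14.67
ee_pos: [0.5682, -0.0034, 0.1367]
eef_rot: [-3.141, 0.0, 1.849]
force: [0.7, -1.4, -0.6]
grip_width: 0.0158
grip_force: 25.5
time_s: 15.0
ee_pos: [0.5668, 0.003, 0.1483]
eef_rot: [3.141, 0.0, 1.849]
force: [-0.2, 0.4, -0.4]
grip_width: 0.0154
grip_force: 25.5
```

View pics/out.png

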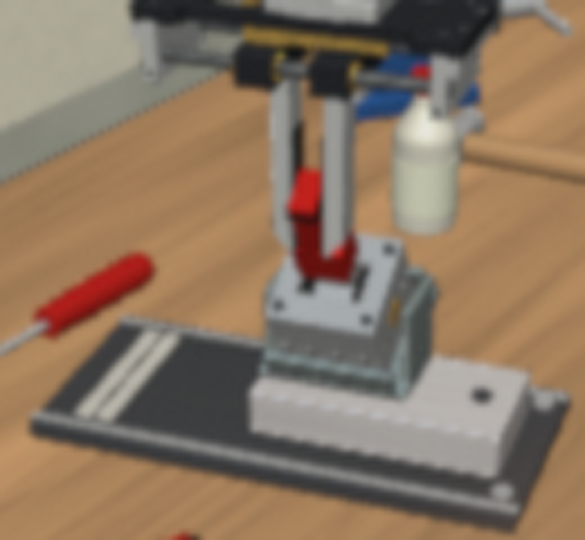

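The plug is clear of the port (crop at (325,240)) and the block sits in its cradle. Now to the green tray.

```bash
python3 -m pendant '[[[-0.2,0.7,1.3],0],[[-0.2,0.7,1.3],0],[[-0.2,0.7,1.3],0],[[0,0,2.5],0],[[0,0,2.5],0]]'; python3 -m pendant '[[[-0.92,-2.06,0],-0.119],[[-0.92,-2.06,0],-0.119],[[-0.92,-2.06,0],-0.119],[[-0.92,-2.06,0],-0.119],[[-0.92,-2.06,0],-0.119],[[-0.92,-2.06,0],-0.119],[[-0.92,-2.06,0],-0.119],[[-0.92,-2.06,0],-0.119],[[-0.92,-2.06,0],-0.119],[[-0.92,-2.06,0],-0.119],[[-0.92,-2.06,0],-0.119],[[-0.92,-2.06,0],-0.119],[[-0.92,-2.06,0],-0.119],[[-0.92,-2.06,0],-0.119],[[-0.92,-2.06,0],-0.119],[[-0.92,-2.06,0],-0.119],[[-0.92,-2.06,0],-0.119],[[0,0,0],0],[[0,0,0],0]]'
python3 - <<'E'
from h import *
c,K,T=cam("side");print(proj(K,T,ctrl.get_obs()["ee_pos"]));print(ctrl.get_obs()["qpos"])
u,v=404,150
I=cv2.resize(c[120:240,380:500],None,fx=4,fy=4,interpolation=cv2.INTER_CUBIC)
cv2.imwrite("pics/tray.png",I[:,:,::-1])
E
```

```text
time_s: 15.47
ee_pos: [0.5601, 0.024, 0.2368]
eef_rot: [-3.14, -0.0, 1.849]
force: [0.1, 0.1, -0.5]
grip_width: 0.0161
grip_force: 25.5
time_s: 17.05
ee_pos: [0.4038, -0.327, 0.2362]
eef_rot: [-3.141, 0.0, -0.175]
force: [-0.5, 0.4, 0.2]
grip_width: 0.0159
grip_force: 25.5
[460.16016588 124.63516331]
[-7.49939638e-01  2.08820883e-01  1.56280473e+00  1.80364017e-04
  1.37038782e+00  9.94109007e-01]
```

View pics/tray.png

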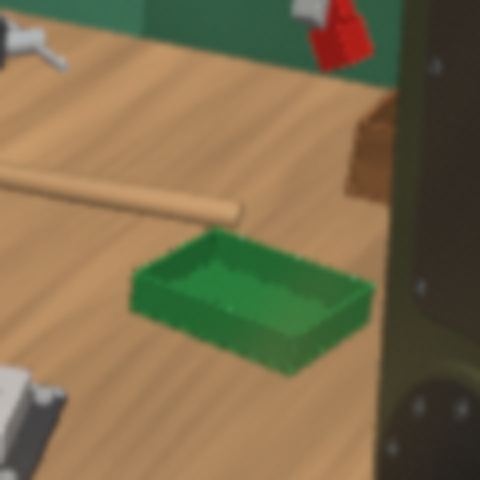

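```bash
python3 -m pendant '[[[0.2,0,-3],0],[[0.2,0,-3],0],[[0.2,0,-3],0],[[0,0,-3],0],[[0,0,-3],0],[[0,0,-2],0],[[0,0,-1],0],[[0,0,-0.6],0],[[0,0,-0.3],0],[[0,0,0],0]]'
```

```text
time_s: 17.93
ee_pos: [0.4106, -0.3265, 0.0479]
eef_rot: [3.141, -0.001, -0.174]
force: [0.6, 0.5, -1.2]
grip_width: 0.0158
grip_force: 25.5
```

Now the last few millimetres, until contact.

```bash
python3 -m pendant '[[[0,0,-0.3],0],[[0,0,-0.2],0],[[0,0,-0.1],0],[[0,0,0],0]]'; python3 -m pendant '[[[0,0,0],0],[[0,0,0],0],[[0,0,0],0],[[0,0,0],0],[[0,0,0],0]]' 0.4; python3 -m pendant '[[[0,0,1],0],[[0,0,2],0],[[0,0,3],0],[[0,0,3],0],[[0,0,3],0],[[0,0,3],0]]'
python3 - <<'E'
from h import *
c,K,T=cam("side");d,_,_=cam("top")
f=lambda a:cv2.resize(a,(400,400),interpolation=cv2.INTER_CUBIC)
cv2.imwrite("pics/placed.png",np.hstack([f(c[150:230,400:480]),f(d[200:280,385:465])])[:,:,::-1])
E
```

```text
time_s: 18.27
ee_pos: [0.4103, -0.3266, 0.0416]
eef_rot: [3.141, -0.0, -0.175]
force: [-0.2, 0.5, -0.0]
grip_width: 0.0158
grip_force: 25.5
time_s: 18.68
ee_pos: [0.4102, -0.3265, 0.0415]
eef_rot: [3.142, -0.0, -0.175]
force: [-0.4, -0.5, 0.4]
grip_width: 0.0373
grip_force: 0.0
time_s: 19.18
ee_pos: [0.41, -0.3263, 0.1938]
eef_rot: [3.141, -0.0, -0.175]
force: [-0.0, 0.2, 0.3]
grip_width: 0.0376
grip_force: 0.0
```

View pics/placed.png

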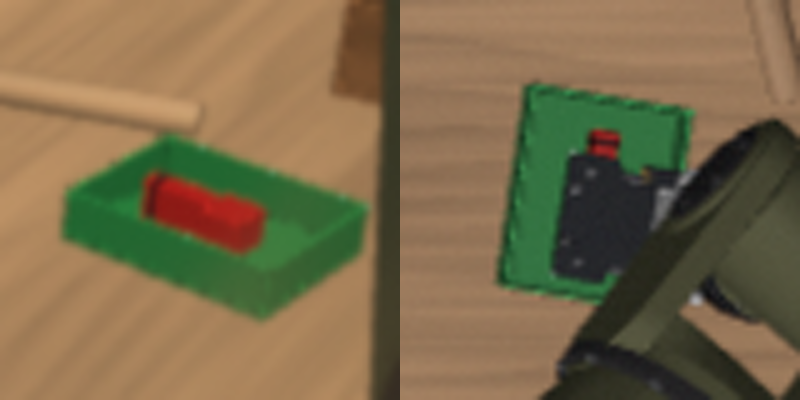

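The plug lies flat on the green tray's floor (side crop at (205,210)), well inside the walls. Next is the sled. I'll shut the fingers and go behind the push face.

```bash
python3 -m pendant '[[[0.44,3.08,0],0.0565],[[0.44,3.08,0],0.0565],[[0.44,3.08,0],0.0565],[[0.44,3.08,0],0.0565],[[0.44,3.08,0],0.0565],[[0.44,3.08,0],0.0565],[[0.44,3.08,0],0.0565],[[0.44,3.08,0],0.0565],[[0,0,0],0],[[0,0,-3],0],[[0,0,-3],0],[[0,0,-3],0],[[0,0,-3],0],[[0,0,-3],0],[[0,0,-1.5],0],[[0,0,-0.6],0],[[0,0,0],0]]' 0 20
python3 - <<'E'
from h import *
from scipy.ndimage import map_coordinates
# line & sled edge along-track profiles in both views, at lateral offsets
P=np.array([.6023,-.0357]);d=np.array([.9620,.2731]);x=np.array([.2731,-.9620])
def w(s,l,z):return np.r_[P+d*s/1000+x*l/1000,z]
for n in("side","top"):
    c,K,T=cam(n);g=cv2.cvtColor(c,cv2.COLOR_RGB2GRAY).astype(float)
    S=np.arange(90,156,1.)
    for l0,l1 in((-45,-15),(-15,15),(15,45)):
        pr=np.mean([[map_coordinates(g,[[v],[u]],order=1)[0] for s in S for u,v in[proj(K,T,w(s,l,.013))]] for l in np.arange(l0,l1+1,3)],0)
        print(n,l0,pr.astype(int)[::1].tolist())
    S=np.arange(0,40,1.)
    for z,ls in((.041,(33,36)),(.041,(-36,-33)),(.027,(-20,20))):
        pr=np.mean([[map_coordinates(g,[[v],[u]],order=1)[0] for s in S for u,v in[proj(K,T,w(s,l,z))]] for l in ls],0)
        print(n,"edge",z,ls,pr.astype(int).tolist())
    np.savez(n+"1.npz",c=c,K=K,T=T)
E
```

```text
time_s: 20.7
ee_pos: [0.4447, -0.0802, 0.0195]
eef_rot: [-3.14, 0.002, 0.277]
force: [-0.2, 0.3, 1.1]
grip_width: 0.0004
grip_force: 0.0
side -45 [64, 64, 64, 64, 64, 64, 64, 64, 65, 66, 68, 71, 78, 87, 99, 114, 129, 144, 157, 167, 175, 179, 180, 179, 176, 170, 164, 157, 154, 153, 155, 161, 167, 173, 177, 179, 178, 173, 167, 157, 145, 131, 116, 102, 89, 80, 73, 69, 66, 65, 65, 64, 64, 64, 65, 65, 66, 69, 72, 77, 84, 91, 101, 110, 118, 125]
side -15 [63, 63, 63, 63, 63, 63, 63, 63, 64, 65, 67, 71, 78, 87, 99, 113, 128, 143, 156, 166, 174, 179, 181, 180, 177, 171, 165, 159, 155, 154, 157, 162, 168, 173, 177, 179, 178, 174, 168, 159, 147, 133, 119, 104, 92, 82, 74, 69, 66, 65, 64, 64, 64, 64, 64, 65, 66, 68, 72, 77, 84, 92, 100, 109, 117, 124]
side 15 [62, 62, 63, 63, 63, 63, 63, 63, 63, 64, 67, 71, 78, 87, 100, 115, 130, 144, 157, 168, 175, 180, 182, 181, 178, 173, 167, 161, 157, 156, 158, 162, 167, 172, 176, 178, 176, 173, 166, 156, 144, 130, 116, 102, 90, 80, 73, 69, 66, 65, 64, 64, 64, 64, 64, 65, 66, 69, 73, 78, 85, 94, 103, 112, 120, 127]
side edge 0.041 (33, 36) [98, 99, 98, 98, 
[... 1396 characters left out ...]
 57, 56, 57, 57, 57, 57, 57, 57, 57, 57, 57, 57, 58, 61, 66, 74, 85, 97, 108, 116, 121, 123, 124]
top edge 0.041 (33, 36) [82, 82, 82, 82, 84, 89, 93, 97, 98, 99, 98, 100, 104, 108, 111, 110, 104, 99, 97, 102, 108, 112, 106, 96, 86, 76, 70, 64, 59, 56, 56, 56, 56, 56, 56, 56, 56, 56, 56, 57]
top edge 0.041 (-36, -33) [135, 127, 119, 109, 98, 88, 89, 94, 99, 105, 116, 129, 141, 146, 147, 150, 149, 135, 116, 97, 83, 73, 64, 58, 56, 57, 58, 58, 57, 56, 56, 56, 56, 57, 57, 57, 57, 57, 57, 58]
top edge 0.027 (-20, 20) [107, 116, 123, 126, 126, 126, 127, 127, 127, 127, 126, 123, 119, 114, 112, 112, 113, 116, 111, 106, 101, 98, 95, 91, 82, 75, 69, 63, 61, 59, 57, 56, 56, 56, 56, 56, 56, 56, 57, 57]
```

```bash
cat > m.py <<'E'
from h import *
from scipy.ndimage import map_coordinates
P=np.array([.6023,-.0357]);d=np.array([.9620,.2731]);x=np.array([.2731,-.9620])
def w(s,l,z):return np.r_[P+d*s/1000+x*l/1000,z]
def prof(g,K,T,S,ls,z):return np.mean([[map_coordinates(g,[[v],[u]],order=1)[0] for s in S for u,v in[proj(K,T,w(s,l,z))]] for l in ls],0)
for n in("side","top"):
    c,K,T=cam(n);g=cv2.cvtColor(c,cv2.COLOR_RGB2GRAY).astype(float);np.savez(n+"2.npz",c=c,K=K,T=T)
    S=np.arange(85,150,1.)
    print(n,"edge-35",prof(g,K,T,S,(-36,-33),.041).astype(int).tolist())
    print(n,"edge33",prof(g,K,T,S,(33,36),.041).astype(int).tolist())
    print(n,"line-46",prof(g,K,T,S,(-49,-46,-43),.013).astype(int).tolist())
E
python3 -m pendant '[[[0.38,0.11,0],0],[[0.58,0.165,0],0],[[0.58,0.165,0],0],[[0.38,0.11,0],0],[[0.38,0.11,0],0],[[0.58,0.165,0],0],[[0.58,0.165,0],0],[[0.58,0.165,0],0],[[0.58,0.165,0],0],[[0.58,0.165,0],0],[[0.58,0.165,0],0],[[0.58,0.165,0],0],[[0.58,0.165,0],0],[[0.58,0.165,0],0],[[0.58,0.165,0],0],[[0.58,0.165,0],0],[[0.58,0.165,0],0],[[0.38,0.11,0],0],[[0.2,0.055,0],0],[[0,0,0],0]]'
python3 m.py
```

```text
time_s: 22.47
ee_pos: [0.544, -0.0519, 0.0203]
eef_rot: [-3.142, 0.001, 0.277]
force: [0.6, -0.3, -0.7]
grip_width: 0.0003
grip_force: 0.1
side edge-35 [184, 183, 183, 182, 182, 182, 182, 183, 184, 185, 186, 186, 186, 185, 183, 182, 180, 179, 178, 177, 175, 171, 163, 153, 140, 126, 111, 98, 87, 77, 71, 68, 65, 64, 64, 64, 64, 64, 65, 68, 71, 76, 82, 90, 99, 107, 116, 123, 129, 133, 136, 138, 139, 141, 141, 142, 143, 143, 145, 146, 147, 148, 149, 150, 151]
side edge33 [98, 98, 99, 99, 99, 99, 99, 99, 99, 99, 99, 99, 99, 99, 99, 99, 99, 99, 98, 98, 98, 98, 98, 98, 98, 98, 98, 98, 98, 98, 99, 99, 99, 100, 101, 103, 105, 109, 113, 120, 126, 131, 137, 142, 146, 147, 148, 148, 147, 145, 143, 138, 133, 126, 118, 108, 99, 90, 82, 75, 69, 65, 61, 59, 57]
side line-46 [71, 71, 70, 70, 69, 69, 69, 69, 70, 70, 71, 71, 71, 71, 71, 71, 73, 79, 88, 99, 114, 130, 145, 158, 168, 175, 179, 181, 180, 178, 174, 169, 164, 160, 159, 162, 167, 172, 177, 180, 181, 179, 175, 169, 160, 148, 134, 119, 103, 90, 80, 73, 68, 66, 65, 64, 64, 64, 65, 65, 65, 66, 69, 72, 77]
top edge-35 [101, 94, 89, 95, 109, 123, 1
[... 175 characters left out ...]
 60, 58, 58, 58, 58, 58, 58, 58, 58, 58, 58, 57, 58, 59, 61, 69, 82, 96, 111, 120, 126, 131, 132]
top edge33 [84, 84, 84, 84, 85, 90, 96, 102, 105, 100, 94, 88, 87, 91, 95, 102, 109, 114, 119, 124, 132, 140, 143, 138, 131, 123, 126, 138, 151, 162, 168, 170, 173, 172, 163, 151, 138, 121, 105, 88, 75, 68, 64, 60, 58, 58, 58, 58, 58, 57, 57, 58, 58, 58, 59, 60, 65, 70, 77, 88, 100, 112, 120, 122, 124]
top line-46 [63, 63, 64, 64, 65, 66, 66, 66, 66, 65, 63, 62, 61, 60, 65, 78, 95, 114, 133, 147, 159, 166, 169, 171, 172, 167, 156, 143, 131, 128, 136, 145, 155, 162, 167, 170, 171, 171, 169, 163, 151, 132, 113, 96, 83, 72, 64, 60, 59, 59, 59, 59, 59, 59, 59, 59, 59, 59, 59, 60, 60, 63, 69, 80, 92]
```

```bash
python3 -m pendant '[[[0.144,0.041,0],0],[[0.144,0.041,0],0],[[0.144,0.041,0],0],[[0.096,0.027,0],0],[[0.048,0.014,0],0],[[0,0,0],0],[[0,0,0],0]]'
python3 m.py | grep side
```

```text
time_s: 23.15
ee_pos: [0.5491, -0.0504, 0.0203]
eef_rot: [-3.141, 0.001, 0.277]
force: [-5.1, -1.3, 3.7]
grip_width: 0.0005
grip_force: 2.7
side edge-35 [184, 183, 183, 182, 182, 182, 183, 184, 185, 185, 185, 186, 186, 185, 185, 185, 184, 183, 181, 177, 171, 163, 153, 142, 130, 118, 106, 94, 84, 76, 70, 67, 65, 64, 64, 64, 64, 64, 65, 68, 71, 76, 82, 90, 99, 108, 116, 123, 129, 133, 136, 138, 139, 141, 141, 142, 143, 144, 145, 146, 148, 148, 149, 150, 151]
side edge33 [99, 99, 99, 99, 99, 99, 99, 99, 99, 99, 99, 99, 99, 99, 99, 99, 99, 99, 99, 99, 99, 99, 99, 99, 99, 99, 99, 99, 99, 99, 99, 99, 99, 98, 98, 98, 98, 99, 99, 100, 102, 105, 110, 115, 121, 128, 135, 139, 141, 142, 141, 138, 133, 126, 118, 108, 99, 91, 83, 76, 70, 65, 62, 59, 58]
side line-46 [72, 71, 70, 70, 70, 69, 69, 69, 70, 70, 71, 72, 72, 73, 73, 75, 77, 83, 91, 101, 116, 131, 145, 158, 168, 176, 179, 181, 180, 178, 174, 169, 164, 160, 159, 162, 167, 172, 176, 179, 181, 179, 175, 169, 160, 148, 134, 119, 104, 90, 81, 73, 68, 66, 65, 64, 64, 64, 64, 65, 65, 66, 69, 73, 77]
```

```bash
python3 - <<'E'
import re
src=open('m.py').read().split("for n in")[0]
exec(src)
a=np.load("side2.npz");K,T=a["K"],a["T"]
S=np.arange(85,135,1.)
for z in(.018,.022,.027,.033):
    print(z,prof(cv2.cvtColor(a["c"],cv2.COLOR_RGB2GRAY).astype(float),K,T,S,(-38,),z).astype(int).tolist())
print("sat top",[prof(a["c"][:,:,i].astype(float),K,T,S,(-34,-30,-26),.041).astype(int).tolist() for i in(0,2)])
b=np.load("top2.npz")
print("top",[prof(b["c"][:,:,i].astype(float),b["K"],b["T"],S,(-34,-30,-26),.041).astype(int).tolist() for i in(0,2)])
I=cv2.resize(a["c"][175:235,270:345],None,fx=8,fy=8,interpolation=cv2.INTER_CUBIC)
cv2.imwrite("pics/edge.png",I[:,:,::-1])
E
```

```text
0.018 [160, 160, 159, 159, 159, 159, 160, 161, 163, 164, 164, 164, 164, 162, 161, 160, 160, 161, 162, 165, 169, 172, 176, 179, 179, 175, 170, 164, 157, 151, 149, 153, 158, 164, 170, 175, 178, 176, 174, 169, 158, 146, 133, 118, 104, 91, 83, 75, 69, 67]
0.022 [162, 162, 163, 163, 163, 163, 163, 163, 163, 163, 163, 163, 163, 163, 162, 163, 163, 164, 166, 168, 170, 170, 168, 166, 161, 154, 147, 147, 150, 154, 161, 168, 175, 176, 176, 174, 166, 154, 141, 127, 112, 98, 88, 80, 72, 68, 67, 65, 65, 65]
0.027 [161, 161, 161, 161, 161, 161, 161, 161, 161, 161, 161, 161, 161, 161, 161, 161, 162, 162, 162, 162, 161, 158, 156, 154, 157, 161, 166, 171, 177, 180, 178, 174, 170, 158, 145, 132, 117, 102, 87, 80, 74, 68, 67, 65, 65, 65, 65, 65, 65, 66]
0.033 [165, 165, 166, 166, 166, 165, 165, 165, 165, 165, 165, 165, 165, 165, 165, 165, 165, 165, 165, 165, 165, 165, 166, 168, 172, 176, 177, 173, 168, 159, 144, 127, 112, 98, 85, 75, 71, 67, 65, 65, 65, 65, 65, 65, 65, 66, 67, 70, 76, 82]
sat top [[184, 183, 183, 183, 182, 182, 182, 183, 184, 184, 184, 184, 184, 184, 184, 184, 183, 183, 182, 178, 173, 165, 156, 144, 131, 118, 105, 93, 83, 75, 70, 67, 65, 64, 64, 64, 64, 65, 66, 69, 74, 82, 92, 104, 118, 130, 142, 151, 159, 164], [176, 176, 176, 175, 175, 174, 175, 175, 176, 177, 177, 177, 177, 177, 177, 177, 176, 175, 173, 169, 164, 157, 147, 136, 124, 112, 100, 89, 81, 75, 70, 67, 66, 65, 65, 65, 65, 65, 66, 66, 67, 69, 71, 74, 77, 80, 83, 85, 87, 89]]
top [[143, 142, 140, 135, 129, 123, 118, 118, 118, 120, 125, 133, 143, 151, 156, 159, 161, 161, 162, 166, 168, 164, 156, 146, 140, 141, 149, 158, 165, 171, 174, 176, 176, 174, 168, 157, 141, 122, 104, 88, 75, 66, 61, 58, 57, 57, 57, 57, 57, 57], [154, 153, 151, 146, 140, 133, 128, 129, 129, 130, 136, 144, 152, 159, 162, 164, 163, 161, 160, 162, 163, 159, 151, 141, 135, 136, 144, 152, 159, 164, 167, 169, 169, 167, 161, 151, 136, 119, 103, 89, 78, 70, 66, 63, 62, 62, 62, 62, 62, 62]]
```

View pics/edge.png

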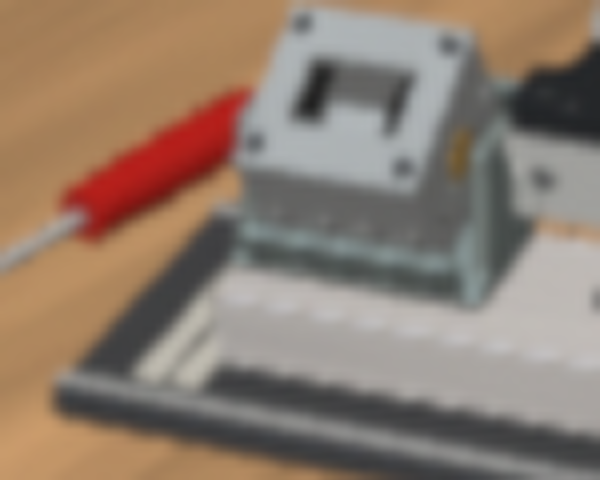

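The sled's leading end is at about (216,370) in the crop. It already covers part of the white strip and stops short of the line, which is at about (172,378). Strip and sled are equally bright, so I'll separate them by colour (R-B) instead.

```bash
cat > n.py <<'E'
exec(open('m.py').read().split("for n in")[0])
import sys
S=np.arange(94,128,1.)
for n in("side","top"):
    if len(sys.argv)>1:
        c,K,T=cam(n);np.savez(n+"2.npz",c=c,K=K,T=T)
    a=np.load(n+"2.npz");c,K,T=a["c"].astype(float),a["K"],a["T"];D=c[:,:,0]-c[:,:,2];g=c.mean(2)
    L=[(z,(l,)) for z in(.016,.02,.024) for l in(-38,)]+[(.041,(-37,-36))] if n=="side" else [(.041,(-36,-33,-30,-27)),(.041,(-20,-10,0,10,20)),(.041,(27,30,33))]
    for z,l in L: print(n,z,l[0],(prof(D,K,T,S,l,z)).round().astype(int).tolist())
    S2=np.arange(108,124,1.)
    print(n,"line",prof(g,K,T,S2,(-50,-48,-46),.013).round().astype(int).tolist())
E
python3 n.py
```

```text
side 0.016 -38 [7, 6, 6, 6, 6, 6, 6, 7, 7, 7, 8, 9, 10, 11, 13, 14, 14, 14, 14, 14, 13, 12, 12, 12, 12, 13, 13, 14, 14, 14, 13, 13, 13, 12]
side 0.02 -38 [8, 8, 8, 8, 7, 7, 7, 7, 7, 8, 9, 9, 10, 11, 12, 12, 12, 12, 12, 11, 11, 11, 12, 13, 13, 14, 14, 13, 12, 11, 10, 8, 7, 5]
side 0.024 -38 [7, 7, 7, 7, 7, 7, 7, 8, 8, 8, 8, 8, 9, 10, 10, 11, 11, 11, 12, 12, 13, 13, 14, 14, 13, 12, 12, 10, 8, 7, 5, 3, 1, 0]
side 0.041 -37 [5, 5, 5, 5, 5, 5, 6, 7, 8, 9, 10, 11, 11, 10, 10, 8, 7, 5, 4, 2, 1, 0, -1, -1, -1, -1, -1, -1, -1, 0, 4, 8, 13, 21]
side line [157, 166, 173, 177, 178, 177, 175, 171, 166, 160, 156, 156, 159, 164, 170, 174]
top 0.041 -36 [-10, -10, -10, -9, -8, -6, -4, -2, 1, 3, 4, 5, 5, 5, 5, 4, 5, 5, 6, 7, 7, 7, 7, 7, 7, 7, 6, 5, 3, 1, -1, -3, -4, -5]
top 0.041 -20 [-10, -10, -10, -10, -10, -10, -9, -9, -7, -6, -4, -4, -4, -4, -3, -2, -1, 2, 4, 5, 6, 7, 7, 7, 7, 6, 5, 4, 2, 0, -1, -3, -4, -4]
top 0.041 27 [0, -1, -1, -2, -3, -5, -7, -8, -7, -6, -6, -6, -7, -7, -7, -5, -2, 1, 4, 5, 6, 7, 7, 6, 6, 6, 5, 4, 2, 1, -1, -2, -3, -4]
top line [170, 171, 170, 159, 144, 129, 124, 132, 144, 155, 162, 165, 168, 170, 169, 165]
```

```bash
python3 -m pendant '[[[0.144,0.041,0],0],[[0.144,0.041,0],0],[[0.144,0.041,0],0],[[0.144,0.041,0],0],[[0.144,0.041,0],0],[[0.096,0.027,0],0],[[0.048,0.014,0],0],[[0,0,0],0],[[0,0,0],0]]'
python3 n.py 1
python3 - <<'E'
exec(open('m.py').read().split("for n in")[0])
S=np.arange(100,130,1.)
for n in("side","top"):
    a=np.load(n+"2.npz");g=a["c"].astype(float).mean(2)
    for l,z in((-38,.016),(-38,.02),(-38,.03),(-36,.041)):print(n,l,z,prof(g,a["K"],a["T"],S,(l,),z).round().astype(int).tolist())
E
```

```text
time_s: 24.0
ee_pos: [0.5579, -0.048, 0.0203]
eef_rot: [-3.141, 0.001, 0.277]
force: [-5.5, -0.9, 1.8]
grip_width: 0.0007
grip_force: 2.6
side 0.016 -38 [6, 6, 5, 5, 5, 6, 6, 6, 6, 6, 6, 7, 7, 8, 8, 8, 8, 8, 8, 9, 9, 10, 10, 11, 12, 13, 13, 14, 14, 14, 14, 13, 12, 11]
side 0.02 -38 [8, 8, 8, 8, 8, 8, 8, 8, 8, 8, 8, 8, 8, 8, 8, 8, 8, 8, 8, 9, 9, 10, 11, 12, 13, 13, 14, 13, 13, 12, 10, 9, 7, 5]
side 0.024 -38 [7, 8, 8, 8, 7, 7, 7, 8, 8, 8, 8, 8, 8, 7, 7, 7, 7, 7, 8, 8, 9, 10, 11, 12, 12, 12, 12, 10, 8, 7, 5, 3, 1, 0]
side 0.041 -37 [5, 4, 4, 4, 4, 5, 6, 7, 8, 8, 9, 9, 8, 7, 6, 6, 5, 4, 3, 2, 2, 1, 0, 0, -1, -2, -2, -1, -1, 1, 4, 8, 13, 21]
side line [154, 164, 172, 176, 177, 177, 174, 171, 166, 161, 157, 156, 159, 164, 170, 174]
top 0.041 -36 [-12, -12, -12, -12, -11, -11, -10, -10, -10, -10, -11, -11, -10, -9, -7, -5, -2, 1, 3, 5, 6, 7, 7, 7, 7, 7, 6, 4, 3, 1, -1, -2, -3, -4]
top 0.041 -20 [-6, -6, -8, -9, -10, -10, -11, -11, -11, -10, -10, -10, -10, -9, -9, -9, -8, -7, -6, -4, -4, -3, -3, -3, -2, -1, -1, 0, -1, -1, -2, -3, -4, -4]
top 0.041 27 [0, 0, 0, 0, 0, 0, 0, 0, 0, 0, 1, 0, -2,
[... 752 characters left out ...]
3, 115, 97, 86, 77, 68, 67, 67, 67, 69, 72, 76, 82, 89, 96]
top -38 0.016 [142, 140, 140, 141, 137, 133, 130, 130, 136, 142, 146, 148, 148, 144, 139, 144, 152, 161, 168, 170, 172, 174, 170, 161, 151, 139, 121, 103, 86, 74]
top -38 0.02 [141, 140, 140, 138, 133, 129, 127, 133, 139, 143, 147, 148, 146, 142, 143, 150, 158, 167, 169, 171, 173, 172, 164, 155, 144, 127, 109, 92, 76, 71]
top -38 0.03 [139, 139, 133, 128, 124, 127, 134, 139, 144, 147, 148, 146, 144, 150, 156, 164, 169, 171, 173, 174, 167, 159, 149, 135, 116, 98, 81, 73, 68, 63]
top -36 0.041 [113, 104, 97, 105, 115, 124, 134, 146, 157, 167, 168, 169, 170, 173, 173, 174, 174, 174, 172, 169, 165, 145, 124, 102, 85, 77, 69, 61, 60, 60]
```

```bash
python3 -m pendant '[[[0.1,0.028,0],0],[[0.1,0.028,0],0],[[0.067,0.019,0],0],[[0.02,0.006,0],0],[[0,0,0],0],[[0,0,0],0],[[0,0,0],0]]'
cat > k.py <<'E'
exec(open('m.py').read().split("for n in")[0])
def half(S,p,a,b):
    t=(p[a]+p[b])/2
    i=next(i for i in range(a,b) if p[i]>=t>p[i+1]);return S[i]+(p[i]-t)/(p[i]-p[i+1])
c,K,T=cam("side");g=cv2.cvtColor(c,cv2.COLOR_RGB2GRAY).astype(float)
c0=np.load("side0.npz")["c"];g0=cv2.cvtColor(c0,cv2.COLOR_RGB2GRAY).astype(float)
S=np.arange(105,130,.5);S0=np.arange(10,40,.5)
for ls in((-37,-35),(-34,-32),(-30,-28)):
    p=prof(g,K,T,S,ls,.041);p0=prof(g0,K,T,S0,ls,.041)
    print(ls,half(S,p,int(np.argmax(p[:15])),int(np.argmin(p))),half(S0,p0,0,len(p0)-1),p.astype(int)[::2])
c,K,T=cam("top");D=c[:,:,0].astype(float)-c[:,:,2];print(prof(D,K,T,np.arange(104,124,1.),(-37,-35,-33),.041).round().astype(int))
E
python3 k.py
```

```text
time_s: 24.68
ee_pos: [0.5607, -0.0472, 0.0203]
eef_rot: [-3.141, 0.001, 0.277]
force: [-4.7, -1.0, 2.3]
grip_width: 0.0006
grip_force: 2.6
(-37, -35) 118.49012963018481 24.58152779265376 [182 183 184 185 186 186 186 185 183 179 170 159 145 127 108  92  82  74
  69  69  72  76  83  90  99]
(-34, -32) 118.79701144873482 24.291132007177428 [183 183 184 184 185 185 185 185 183 179 174 164 150 135 117 101  85  76
  73  70  72  77  83  91 100]
(-30, -28) 118.94433105951713 24.21556927484797 [180 180 181 182 182 183 183 182 181 179 174 165 155 139 122 106  92  82
  74  71  73  76  83  92 101]
[-9 -9 -9 -9 -9 -9 -7 -5 -3  0  2  4  6  7  7  7  7  5  3  1]
```

Side view: the edge is at 118.7 mm against the line at 118.7 mm. The top view agrees within about 1 mm. I'll back off and lift away.

```bash
python3 -m pendant '[[[-0.5,-0.14,0],0],[[-1.5,-0.42,0],0],[[-2,-0.57,0],0],[[-2,-0.57,0],0],[[-1,-0.3,1],0],[[0,0,3],0],[[0,0,3],0],[[0,0,3],0],[[0,0,3],0],[[0,0,2],0],[[0,0,0],0],[[0,0,0],0]]'
python3 k.py
python3 - <<'E'
from h import *
c,K,T=cam("side");a=c.astype(int);m=(a[...,0]-a[...,1]>60)&(a[...,0]-a[...,2]>60)
ys,xs=np.nonzero(m[175:215,410:475]);print("plug in tray px",len(xs),xs.mean()+410,ys.mean()+175)
E
```

```text
time_s: 25.78
ee_pos: [0.4914, -0.0672, 0.1711]
eef_rot: [3.141, -0.002, 0.277]
force: [0.3, -0.1, -1.3]
grip_width: 0.0004
grip_force: 0.0
(-37, -35) 118.42414284970897 24.58152779265376 [173 174 175 176 177 177 177 176 174 170 161 150 137 120 103  88  78  70
  65  66  68  71  78  85  93]
(-34, -32) 118.68105930905902 24.291132007177428 [174 174 174 175 176 176 176 176 174 170 165 155 141 127 111  95  81  72
  69  66  68  73  78  86  94]
(-30, -28) 118.88105470245469 24.21556927484797 [171 171 172 173 173 174 174 173 171 169 164 156 146 132 116 100  87  77
  70  67  69  72  79  87  96]
[-9 -9 -9 -9 -9 -8 -7 -5 -3 -1  2  4  6  7  7  7  6  4  3  1]
plug in tray px 205 440.6292682926829 192.0
```

The sled has stayed put and the plug is still in the tray, so I'm handing in.

```bash
python3 -c "from station import ctrl;print(ctrl.hand_in())"
```

```text
the job is handed in; nothing more can be done
None
```

The job is handed in, no verdict shown: the plug came out with the block looking seated and lies in the green tray, and the sled's edge measures within about 1.5 mm of the line (side view on it, top view about 1.4 mm short).

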